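Fill the jar with nuts through the gated funnel

TASK

Fill the clear jar with the six nuts: raise the red gate lever on the filling stand all the way up to open the funnel, and pour all the nuts out of the orange cup through the funnel into the jar. Set the empty cup down upright on the green mat again and leave the lever up; the jar stays standing under the spout, and the other things on the bench stay where they are.

Things in the scene. Friction and masses are not known exactly. Their poses are not given: they have to be found in the camera images.
- stand: grey stand fixed to the bench: base plate 175 x 140 x 10 mm, post at x = 100 mm (26 x 34 mm, 160 mm high) carrying a steel funnel over the jar. Origin: on the bench below the funnel's axis; +x towards the post, -x towards the red gate lever. Funnel: round, 132 mm across at the rim, rim 220 mm above the bench, narrowing over 63 mm to a 36 mm square spout that ends 107 mm above the bench
- funnel_rim (a point): centre of the funnel's open top, in the plane of its rim, 220 mm above the bench; axes as the stand's
- gate (a joint): angle of the gate lever (rad). 0 = shut, lever pointing to the stand's -x, 30 degrees below level; grows as the red knob is raised, to 1.4 = fully open at its stop, 50 degrees above level. A flap in the spout turns with it: lever down, nuts stay in the funnel; up, they fall through. Friction hinge: stays where it is left, about 1 N at the knob moves it. Starts at 0 to 0.2
- gate_knob (a point): middle of the red barrel knob at the free end of the lever: a cylinder 20 mm across and 30 mm long, lying along the stand's y (pinch it by its two ends). It travels on a circle of 130 mm radius about gate_hinge. Axes turn with the lever
- gate_hinge (a point): point on the lever's hinge axis, in the plane in which the knob moves (19 mm from the funnel's axis towards the lever side, 26 mm to the stand's +y side, 150 mm above the bench); the hinge axis is the stand's y; axes as the stand's
- jar: clear straight jar with a blue foot, open at the top, 64 mm across, 90 mm high, wall 3.5 mm, floor 4 mm, standing on the stand's base plate under the spout (7 mm below it). Origin: centre of its underside, 10 mm above the bench
- mat: green bench mat 160 x 140 x 3 mm fixed on the bench. Origin: centre of its underside
- cup: orange scoop cup, open on top, 105 mm long (x -55 to +50 mm), 58 mm wide (y; grip across it), 40 mm high, 3 mm walls and floor. Upright wall at +x; none at -x, where the floor slopes up at 25 degrees from x = -10 mm to a pouring lip at x = -55 mm, 24 mm high. About 100 g. Origin: underside, mid-width; z up
- cup_lip (a point): middle of the cup's pouring lip (55 mm from the cup's origin along its -x, 24 mm up); axes as the cup's
- nut0_mid (a point): centre of a steel coupling nut, a hexagonal piece 13 mm across the flats and 14 mm long, about 14 g; one of six, which start in the cup
- nut1_mid (a point): centre of a steel coupling nut, a hexagonal piece 13 mm across the flats and 14 mm long, about 14 g; one of six, which start in the cup
- nut2_mid (a point): centre of a steel coupling nut, a hexagonal piece 13 mm across the flats and 14 mm long, about 14 g; one of six, which start in the cup
- nut3_mid (a point): centre of a steel coupling nut, a hexagonal piece 13 mm across the flats and 14 mm long, about 14 g; one of six, which start in the cup
- nut4_mid (a point): centre of a steel coupling nut, a hexagonal piece 13 mm across the flats and 14 mm long, about 14 g; one of six, which start in the cup
- nut5_mid (a point): centre of a steel coupling nut, a hexagonal piece 13 mm across the flats and 14 mm long, about 14 g; one of six, which start in the cup
- tape: roll of blue tape lying flat, 72 mm across, 24 mm high; a bystander, to be left alone. Origin: centre of its underside
- spraycan: red spray can, 60 mm across, 175 mm high; a bystander, to be left alone. Origin: centre of its underside
- screwdriver: yellow-handled screwdriver, 200 mm long, lying; a bystander, to be left alone. Origin: on its long axis
- carton: small brown carton 60 x 110 x 45 mm; a bystander, to be left alone. Origin: centre of its underside
- outletbox: grey electrical box 55 x 75 x 40 mm; a bystander, to be left alone. Origin: centre of its underside
- screwjar: closed amber jar, 68 mm across, 85 mm high; a bystander, to be left alone. Origin: centre of its underside

How it is judged:
By the outcome, as a careful person would: the job done as asked, in the order asked, and still so for the second after the job is handed in, with the robot touching nothing.
It also fails if it takes over 72 s, if anything falls off the work surface, if the arm or the gripper's body presses on something with over 40 N, if the wrist force passes 120 N, or if a joint passes its speed limit or range.

ROBOT

A 6-joint arm with a two-finger parallel gripper is mounted at the origin on the work surface. World frame = base frame: x ahead of the robot, y to its left, z up, the work surface at z = 0. Lengths are in mm, angles in degrees, forces in N, time in s.
With the tool pointing down it reaches from about 325 to 850 mm from the base axis. Payload 15.5 kg.
Tool frame: the origin (TCP) lies on the centre line of the jaws, within the pads' length; the fingertips stand 11 mm ahead of it and the grasp point (between the pads) lies 8 mm behind it (tip_extent is the distance from the TCP to the fingertips, in mm); z points along the fingers, y is the direction in which the jaws open and shut (so a half turn about z gives the same grasp; the last joint's range is limited). The gripper opens to 91 mm and grips with 3 to 60 N. Pads are 32 mm wide; open, the fingers measure 118 mm over their backs; the gripper's body (76 mm by 178 mm) begins 60 mm behind the grasp point.
Start: joints at [68.268, 28.281, 77.091, -0, 74.628, -5.472], TCP at [174.999, 600.002, 224.915] pointing down, gripper open.
Joint ranges: [-166.48, 166.48], [-47.26, 123.95], [12.59, 153.08], [-70.14, 250.14], [6.76, 159.57], [-176.63, 176.63]. Speed limits (degrees/s): [108.29, 108.29, 147.25, 172.46, 172.46, 172.46].

INTERFACE

Orientations are given as a 3x3 rotation matrix whose columns are the frame's x, y, z axes.
In Python, from cell import * gives the robot as it stands.
- The arm moves only by the shell command python3 -m inch 'ROWS' [FORCE]. ROWS is JSON, a list that holds one entry, the list of rows, each a list of 7 numbers: the shift along the tool's x, y, z in m, then the turn, a rotation vector about the tool's x, y, z in rad, then the opening, from -1 (shut) to 1 (fully open). In form: [[[x, y, z, rx, ry, rz, fingers], ...]]. A call has 1 to 12 rows; each row shifts and turns the commanded pose from where the row before left it, along the tool's axes as they then stand; what a row does not reach is not made up. A row lasts 1/8 s, in which the tool goes at most 62.5 mm and 10.7 degrees, less where a joint would pass 70% of its speed; a pose out of reach is approached as far as the arm can. A call is refused whole if a number of a shift passes 0.0625 or a number of a turn 0.188, either way. A call with a gripper value outside its range is refused whole. The fingers move at their own pace and stop on an object; FORCE is the grip in N (left out, the last holds). Time passes only in rows, so rows that do not move let the fingers close. It gives the time, the measured TCP pose, the force and the opening at its end, in the units of the state.
- sense(): the state, without advancing time (a new reading comes with each control period).
- grab_frame(name): name is "scene" or "side" or "wrist"; returns a dict with "pixels" (480x640x3 uint8, blue, green, red), "K" (3x3 intrinsics, pixels), "k1" (the pictures are not rectified: a ray, as slopes to the right and down, at radius r is drawn at 1 + k1 r^2 times it, then the intrinsics apply), "xyz" and "attitude" of the camera in the world; the wrist camera has in their place "mount" (4x4, takes a point from camera to tool coordinates, whose origin is the TCP and whose axes are the flange's). Camera axes: x right, y up, looking along -z (the intrinsics and any distortion apply to the point x, -y, -z); pixel columns grow to the right and rows downward; lengths in mm; the calibration is good to about 2 mm. A picture is of the moment at which its call begins: read the wrist's pose just before it. There is no depth.
- sign_off(): hands the job in, once; it reports no verdict.
The state is a dict: "clock": time; "q": joint angles; "qd": joint speeds; "tau": joint torques, N m; "tcp_pos": TCP position; "tcp_rot": TCP orientation; "ft_force": force on the tool from outside, world axes, zero at the start; "ft_torque": the same for the moment, N m; "opening": finger opening in mm.
Only numpy, scipy, OpenCV 4.12 (cv2) and the standard library are available. Lean on these libraries where they do the work, as an engineer would, in place of code of your own. Each camera call takes 0.05 s, during which the arm holds its last target. There are 200 camera calls.

## Working session

There is one attempt and no reset: what is moved stays moved. The work goes in short steps, Python scripts to look and compute and a shell command to move; the robot and the scene stay as the last step left them, time stands still between calls to the robot, and variables do not carry over. Pictures are saved under pics/ and viewed, about 8 in all and at most 12, crops included, and the job is handed in when it is done.

```bash
mkdir -p pics; ls
cat > h.py <<'E'
from cell import *
import numpy as np, cv2
def und(f,u,v):
    K=f["K"];k=f["k1"];K=np.array(K)
    d=np.array([(u-K[0,2])/K[0,0],(v-K[1,2])/K[1,1]]);s=d.copy()
    for _ in range(20): s=d/(1+k*(s@s))
    return s
def ray(f,u,v,st=None):
    s=und(f,u,v);c=np.array([s[0],-s[1],-1.])
    if "mount" in f:
        M=np.array(f["mount"]);R=np.array(st["tcp_rot"]);p=np.array(st["tcp_pos"])
        return p+R@M[:3,3],R@(M[:3,:3]@c)
    return np.array(f["xyz"]),np.array(f["attitude"])@c
def onz(f,u,v,z,st=None):
    o,d=ray(f,u,v,st);return o+d*(z-o[2])/d[2]
def proj(f,P,st=None):
    P=np.array(P,float)
    if "mount" in f:
        M=np.array(f["mount"]);R=np.array(st["tcp_rot"]);p=np.array(st["tcp_pos"])
        c=M[:3,:3].T@(R.T@(P-p)-M[:3,3])
    else: c=np.array(f["attitude"]).T@(P-np.array(f["xyz"]))
    s=np.array([c[0]/-c[2],-c[1]/-c[2]]);s=s*(1+f["k1"]*(s@s));K=np.array(f["K"])
    return K[0,0]*s[0]+K[0,2],K[1,1]*s[1]+K[1,2]
def tri(rs):
    A=np.zeros((3,3));b=np.zeros(3)
    for o,d in rs:
        d=d/np.linalg.norm(d);Q=np.eye(3)-np.outer(d,d);A+=Q;b+=Q@o
    return np.linalg.solve(A,b)
E
python3 - <<'E'
from h import *
import pickle
for n in ("scene","side"):
    f=grab_frame(n);cv2.imwrite(f"pics/{n}0.png",f["pixels"]);pickle.dump(f,open(n+"0.pkl","wb"))
    print(n,f["xyz"],np.round(f["attitude"],3).tolist(),f["k1"],f["K"])
s=sense();print(np.round(s["tcp_rot"],3),s["tcp_pos"],s["clock"])
f=grab_frame("wrist");cv2.imwrite("pics/wrist0.png",f["pixels"]);pickle.dump((f,s),open("wrist0.pkl","wb"));print(np.round(f["mount"],3))
E
```

```text
pics
scene [1269.42895759   35.31338026 1017.03318457] [[-0.098, -0.791, 0.603], [0.995, -0.081, 0.056], [0.005, 0.606, 0.796]] 0.023107228294598808 [[506.69754151   0.         313.92717319]
 [  0.         506.69754151 237.2938832 ]
 [  0.           0.           1.        ]]
side [ 206.51918323 -652.47147451  970.35415119] [[0.853, 0.378, -0.361], [-0.522, 0.62, -0.585], [0.002, 0.688, 0.726]] -0.026032867370258134 [[510.0470093    0.         316.78555622]
 [  0.         510.0470093  236.6950835 ]
 [  0.           0.           1.        ]]
[[-0.96   0.28  -0.   ]
 [ 0.28   0.96  -0.001]
 [ 0.    -0.001 -1.   ]] [174.87192482 599.70174741 224.40226336] 0.1
[[   0.       0.969    0.247   70.27 ]
 [   1.      -0.      -0.       0.516]
 [   0.       0.247   -0.969 -159.377]
 [   0.       0.       0.       1.   ]]
```

View pics/scene0.png

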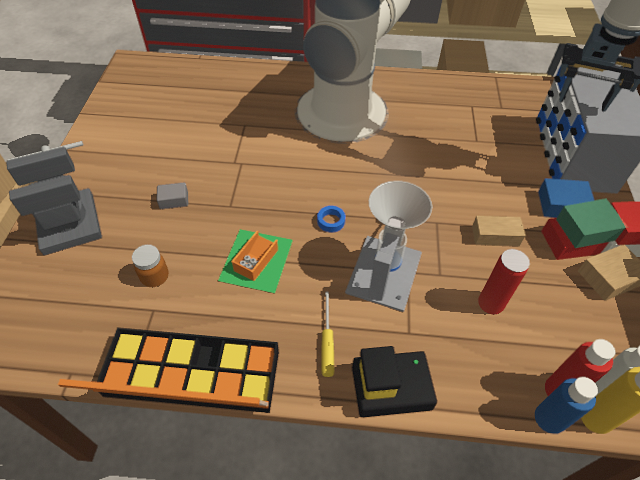

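View pics/side0.png

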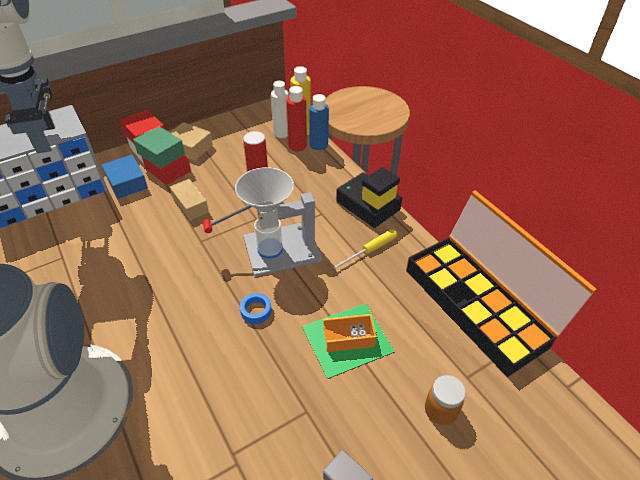

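The scene view shows the stand at about (385,265), with the funnel rim at (400,207), the mat and cup at (255,260) and the tape at (331,218). The side view shows the red knob at (207,226), the rim at (265,188) and the cup at (350,333). Next I'll enlarge and measure.

Run:
```python
from h import *
import pickle
fs={n:pickle.load(open(n+"0.pkl","rb")) for n in("scene","side")}
def blobs(f,lo,hi,box):
    hsv=cv2.cvtColor(f["pixels"],cv2.COLOR_BGR2HSV);m=cv2.inRange(hsv,lo,hi)
    z=np.zeros_like(m);x0,y0,x1,y1=box;z[y0:y1,x0:x1]=m[y0:y1,x0:x1]
    c,_=cv2.findContours(z,0,2);return max(c,key=cv2.contourArea)
a=fs["scene"];b=fs["side"]
for f,box,n in((a,(200,210,310,310),'sc'),(b,(290,290,410,390),'si')):
    g=blobs(f,(40,80,60),(80,255,255),box);h=cv2.approxPolyDP(cv2.convexHull(g),4,True)[:,0]
    P=np.array([onz(f,u,v,3) for u,v in h]);print(n,'mat',h.tolist(),np.round(P[:,:2]).tolist())
    c=blobs(f,(5,150,120),(20,255,255),box);h=cv2.approxPolyDP(cv2.convexHull(c),2,True)[:,0]
    print('cup40',h.tolist(),[np.round(onz(f,u,v,40)[:2]).tolist() for u,v in h])
    print('cup24',[np.round(onz(f,u,v,24)[:2]).tolist() for u,v in h])
k=blobs(b,(0,150,90),(8,255,255),(190,210,225,240));print('knob',cv2.boundingRect(k),cv2.minAreaRect(k))
A=cv2.resize(a["pixels"][170:310,210:440],None,fx=3.4,fy=3.4,interpolation=2)
B=cv2.resize(b["pixels"][160:385,195:400],None,fx=2.66,fy=2.66,interpolation=2)
cv2.imwrite("pics/a.png",A);cv2.imwrite("pics/b.png",B)
```

```text
sc mat [[292, 240], [274, 292], [218, 280], [240, 229]] [[515.0, -89.0], [669.0, -112.0], [650.0, -248.0], [493.0, -225.0]]
cup40 [[258, 231], [277, 240], [277, 249], [253, 280], [232, 260]] [[523.0, -171.0], [546.0, -121.0], [572.0, -117.0], [664.0, -159.0], [615.0, -217.0]]
cup24 [[511.0, -174.0], [534.0, -123.0], [561.0, -119.0], [654.0, -162.0], [604.0, -221.0]]
si mat [[394, 351], [327, 377], [302, 326], [365, 304]] [[652.0, -249.0], [495.0, -226.0], [514.0, -90.0], [670.0, -115.0]]
cup40 [[370, 315], [376, 335], [373, 346], [327, 351], [323, 320]] [[645.0, -165.0], [626.0, -214.0], [604.0, -232.0], [516.0, -192.0], [550.0, -122.0]]
cup24 [[652.0, -157.0], [633.0, -206.0], [611.0, -225.0], [521.0, -184.0], [555.0, -113.0]]
knob (202, 219, 10, 14) ((206.91177368164062, 225.64707946777344), (13.824529647827148, 7.761139392852783), 75.96376037597656)
```

View pics/a.png

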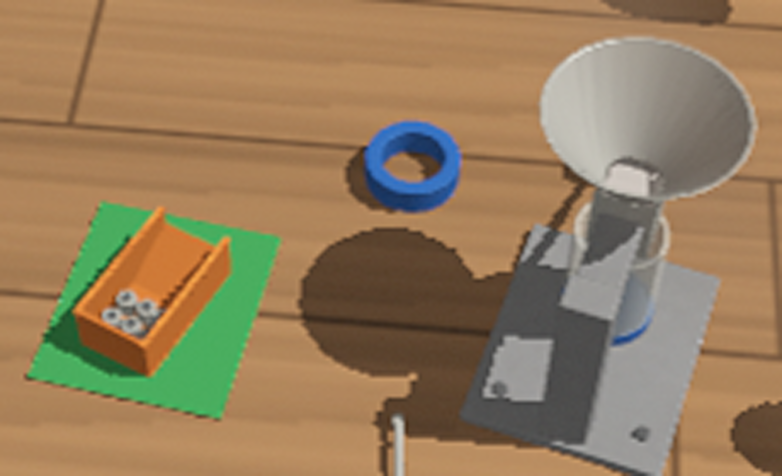

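View pics/b.png

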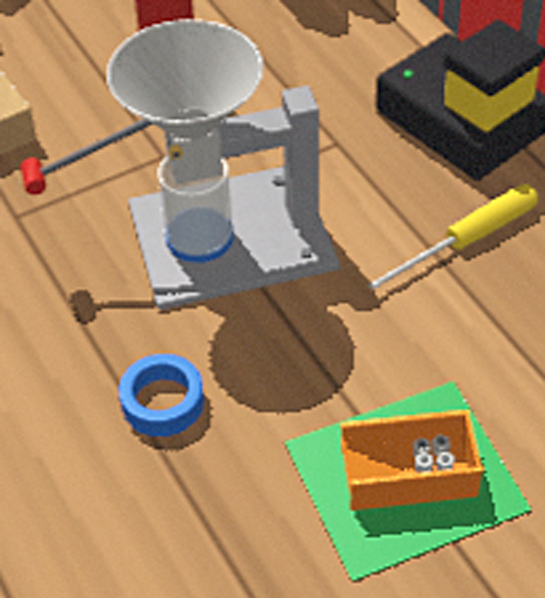

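The crops show the cup's lip end facing the robot (-x), its closed end facing +x, and the nuts at the closed end. The lever and knob are on the robot side of the stand. Corners for measuring: cup in crop a (76,310), (150,348), (232,240), (160,210); in crop b (342,425), (472,411), (482,468), (352,487).

Run:
```python
from h import *
import pickle
a,b=[pickle.load(open(n+"0.pkl","rb")) for n in("scene","side")]
pa=lambda p:(p[0]/3.4+210,p[1]/3.4+170); pb=lambda p:(p[0]/2.66+195,p[1]/2.66+160)
print('cup a',[np.round(onz(a,*pa(p),43)[:2],1).tolist() for p in((76,310),(150,348),(232,240),(160,210))])
print('cup b',[np.round(onz(b,*pb(p),43)[:2],1).tolist() for p in((472,411),(482,468),(352,487),(342,425))])
# rim: ellipse extents vs fitted circle
for f,g,ps in((a,pa,((541,112),(755,122),(640,37),(650,200))),(b,pb,((107,72),(263,70),(186,20),(184,120)))):
    print('rim',[np.round(onz(f,*g(p),220)[:2]).tolist() for p in ps])
print('base a',[np.round(onz(a,*pa(p),10)[:2],1).tolist() for p in((535,225),(720,280),(655,475),(460,415))])
print('base b',[np.round(onz(b,*pb(p),10)[:2],1).tolist() for p in((130,200),(155,298),(338,265))])
print('jar foot b',np.round(onz(b,*pb((200,238)),12),1))
for z in(80,90,100,110):print('knob',np.round(onz(b,206.9,225.6,z),1))
```

```text
cup a [[619.7, -214.9], [645.3, -159.3], [549.4, -117.1], [528.1, -172.1]]
cup b [[648.4, -168.4], [623.2, -217.1], [525.6, -177.8], [549.8, -124.3]]
rim [[564.0, 85.0], [558.0, 215.0], [494.0, 146.0], [626.0, 151.0]]
rim [[503.0, 177.0], [616.0, 111.0], [592.0, 204.0], [531.0, 91.0]]
base a [[488.6, 97.6], [525.0, 231.6], [689.5, 183.9], [656.5, 52.5]]
base b [[524.3, 225.1], [489.5, 101.3], [653.5, 48.0]]
jar foot b [558.5 143.6  12. ]
knob [437.8 237.8  80. ]
knob [435.2 227.8  90. ]
knob [432.6 217.8 100. ]
knob [430.  207.8 110. ]
```

```bash
python3 -m inch '[[[-0.044,-0.0375,0.004,0,0,0,1],[-0.044,-0.0375,0.004,0,0,0,1],[-0.044,-0.0375,0.004,0,0,0,1],[-0.044,-0.0375,0.004,0,0,0,1],[-0.044,-0.0375,0.004,0,0,0,1],[-0.044,-0.0375,0.004,0,0,0,1],[-0.044,-0.0375,0.004,0,0,0,1],[-0.044,-0.0375,0.004,0,0,0,1],[0,0,0,0,0,0,1]]]' 8
python3 - <<'E'
from h import *
import pickle
s=sense();f=grab_frame("wrist");cv2.imwrite("pics/w1.png",f["pixels"]);pickle.dump((f,s),open("w1.pkl","wb"))
print(s["clock"],np.round(s["q"],1),np.round(s["tcp_pos"],1),np.round(s["ft_force"],1))
hsv=cv2.cvtColor(f["pixels"],cv2.COLOR_BGR2HSV);m=cv2.inRange(hsv,(0,150,90),(6,255,255))|cv2.inRange(hsv,(174,150,90),(180,255,255))
for c in cv2.findContours(m,0,2)[0]:
    if cv2.contourArea(c)>150:
        r=cv2.minAreaRect(c);print(r);print(np.round(onz(f,*r[0],105,s),1))
b=pickle.load(open("side0.pkl","rb"))
E
```

```text
clock: 1.27
tcp_pos: [430.6, 210.5, 192.6]
tcp_rot: [[-0.959, 0.284, -0.0], [0.284, 0.959, -0.001], [-0.0, -0.001, -1.0]]
ft_force: [-0.4, 0.0, 0.0]
opening: 91.5
1.275 [ 18.9  19.   99.5  -0.   61.6 -54.5] [430.6 210.5 192.6] [-0.4  0.   0. ]
((314.5, 254.0), (32.0, 51.0), 90.0)
[429.1 211.7 105. ]
```

View pics/w1.png

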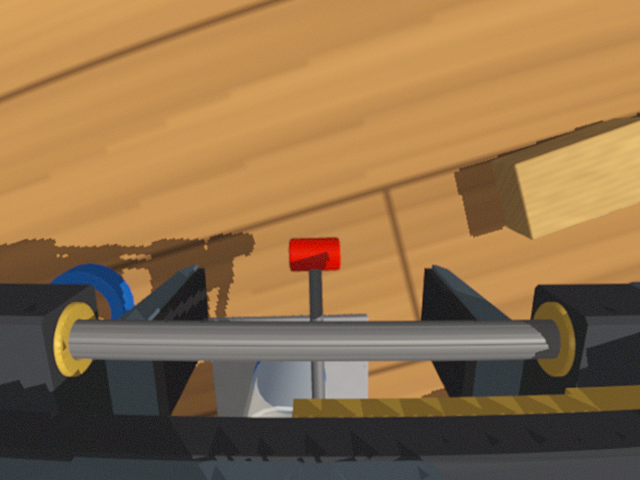

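The wrist view shows the knob at (314,254), which puts it at about (430,212,105) and between the jaws. I'll descend and pinch it.

```bash
python3 -m inch '[[[0,0.001,0.03,0,0,0,1],[0,0,0.035,0,0,0,1],[0,0,0.03,0,0,0,0.2],[0,0,0,0,0,0,-0.6],[0,0,0,0,0,0,-0.6],[0,0,0,0,0,0,-0.6],[0,0,0,0,0,0,-0.6],[0,0,0,0,0,0,-0.6]]]' 10
```

```text
clock: 2.33
tcp_pos: [429.2, 214.0, 98.3]
tcp_rot: [[-0.96, 0.28, 0.0], [0.28, 0.96, -0.001], [-0.0, -0.0, -1.0]]
ft_force: [2.0, -21.5, 4.3]
opening: 34.7
```

```bash
python3 -m inch '[[[0,-0.0025,0,0,0,0,-0.6],[0,0,0,0,0,0,-0.6],[0,0,0,0,0,0,-0.6]]]' 10
```

```text
clock: 2.7
tcp_pos: [428.5, 211.4, 98.0]
tcp_rot: [[-0.96, 0.28, -0.0], [0.28, 0.96, -0.001], [-0.0, -0.001, -1.0]]
ft_force: [1.1, -9.1, 1.8]
opening: 30.1
```

```bash
python3 -m inch '[[[0.0045,-0.001,-0.0153,0,0,0,-0.6],[0.0026,0,-0.0156,0,0,0,-0.6],[0.0007,0,-0.0159,0,0,0,-0.6],[-0.0013,0,-0.0158,0,0,0,-0.6],[-0.0031,0,-0.0155,0,0,0,-0.6],[-0.0051,0,-0.0151,0,0,0,-0.6],[-0.0068,0,-0.0143,0,0,0,-0.6],[-0.0085,0,-0.0134,0,0,0,-0.6],[-0.0101,0,-0.0123,0,0,0,-0.6],[-0.0115,0,-0.0109,0,0,0,-0.6],[0,0,0,0,0,0,-0.6]]]' 10
python3 -c "
from h import *
f=grab_frame('side');cv2.imwrite('pics/l1.png',cv2.resize(f['pixels'][100:300,150:400],None,fx=3,fy=3));print(sense()['ft_force'])"
```

```text
clock: 4.08
tcp_pos: [465.9, 201.0, 243.6]
tcp_rot: [[-0.96, 0.28, 0.002], [0.28, 0.96, 0.002], [-0.001, 0.003, -1.0]]
ft_force: [-1.4, 7.8, 4.7]
opening: 30.3
[-0.83831533  7.01309687  5.07565803]
```

```bash
python3 -m inch '[[[-0.005,0,-0.004,0,0,0,-0.6],[-0.003,0,-0.002,0,0,0,-0.6],[0,0,0,0,0,0,-0.6]]]' 10
python3 -m inch '[[[0,0,0,0,0,0,0.2],[0,0,0,0,0,0,0.5],[0,0,0,0,0,0,1]]]'
python3 -c "
from h import *
f=grab_frame('side');cv2.imwrite('pics/l1.png',cv2.resize(f['pixels'][100:300,150:400],None,fx=3,fy=3));s=sense();print(s['ft_force'],s['opening'],s['q'])
for n in('side',):
  hsv=cv2.cvtColor(f['pixels'],cv2.COLOR_BGR2HSV);m=cv2.inRange(hsv,(0,150,90),(6,255,255))
  for c in cv2.findContours(m,0,2)[0]:
    if cv2.contourArea(c)>25: print(cv2.minAreaRect(c))
print(proj(f,[469.4,201.2,249.6]),proj(f,[470.4-7,201.2,243]))"
```

```text
clock: 4.5
tcp_pos: [471.9, 199.2, 248.2]
tcp_rot: [[-0.96, 0.28, -0.001], [0.28, 0.96, 0.002], [0.002, 0.002, -1.0]]
ft_force: [-2.8, 10.6, -3.2]
opening: 30.2
clock: 4.88
tcp_pos: [472.8, 197.9, 248.2]
tcp_rot: [[-0.96, 0.28, 0.0], [0.28, 0.96, -0.0], [-0.0, -0.0, -1.0]]
ft_force: [-0.9, 0.1, 0.4]
opening: 57.3
[0.07155054 0.00276434 0.94163107] 60.93018647148085 [ 1.60361865e+01  1.78368541e+01  9.08592371e+01 -5.56004147e-03
  7.12973160e+01 -5.76968134e+01]
((166.33648681640625, 170.39820861816406), (29.13608741760254, 47.309600830078125), 87.20729064941406)
((255.55445861816406, 155.0445556640625), (28.259056091308594, 21.393299102783203), 84.2894058227539)
((380.0943908691406, 156.50900268554688), (23.702272415161133, 37.30738067626953), 5.440331935882568)
((344.033935546875, 143.71266174316406), (29.53033447265625, 11.771772384643555), 42.27368927001953)
((140.9952392578125, 123.95375061035156), (26.31215476989746, 39.424129486083984), 65.69544982910156)
((296.184326171875, 122.95186614990234), (54.349246978759766, 19.049367904663086), 88.36341857910156)
((521.8082885742188, 154.7206268310547), (552.0712890625, 240.8514404296875), 43.57678985595703)
((242.0, 2.0), (4.0, 24.0), 90.0)
(np.float64(215.0184872965986), np.float64(176.05487323534078)) (np.float64(212.92549247865898), np.float64(179.29088495235743))
```

View pics/l1.png

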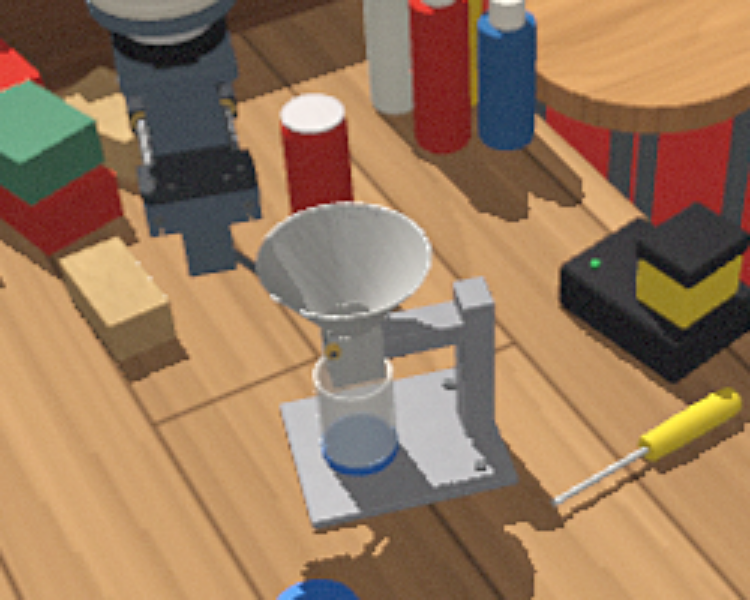

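The lever is up. The arm hides the knob, so I'll verify that after retreating, and test the wrist's tilt direction at the same time.

```bash
python3 -m inch '[[[0,0,-0.05,0,0,0,1],[0,0,-0.05,0,0,0,1],[0,0,0,0.18,0,0,1],[0,0,0,0,0,0,1]]]'
python3 -c "
from h import *
print(np.round(sense()['q'],1))
f=grab_frame('side');hsv=cv2.cvtColor(f['pixels'],cv2.COLOR_BGR2HSV);m=cv2.inRange(hsv,(0,150,90),(6,255,255))[160:200,195:240]
for c in cv2.findContours(m,0,2)[0]: print(cv2.contourArea(c),np.array(cv2.minAreaRect(c)[0])+[195,160])
for e in(40,45,50):
  r=np.radians(e);print(e,proj(f,[549.6-124.8*np.cos(r),177.8+36.4*np.cos(r),150+130*np.sin(r)]))
"
```

```text
clock: 5.42
tcp_pos: [473.2, 199.4, 347.7]
tcp_rot: [[-0.961, 0.273, -0.05], [0.278, 0.945, -0.173], [0.0, -0.18, -0.984]]
ft_force: [-0.2, 1.2, -0.4]
opening: 91.4
[ 21.6  17.1  76.7  -8.2  92.6 -52.1]
77.5 [214.85294342 176.41176414]
40 (np.float64(208.79888565247623), np.float64(182.8869328305399))
45 (np.float64(211.71078221435414), np.float64(179.39342383766402))
50 (np.float64(215.0115024042248), np.float64(176.06356229077718))
```

The knob is seen at (214.9,176.4), against a predicted (215.0,176.1) for fully open, so the gate is open. Heading +y is the favoured wrist side, so I'll go to the cup with a half-turned grip.

```bash
python3 -m inch '[[[0,0,0,-0.18,0,0,1],[-0.0306,-0.0461,0,0,0,0,1],[-0.0306,-0.0461,0,0,0,0,1],[-0.0306,-0.0461,0,0,0,0,1],[-0.0306,-0.0461,0,0,0,0,1],[-0.0306,-0.0461,0,0,0,0,1],[-0.0306,-0.0461,0,0,0,0,1],[-0.0306,-0.0461,0,0,0,0,1],[0,0,0.02,0,0,0.187,1],[0,0,0.02,0,0,0.187,1],[0,0,0.02,0,0,0.187,1],[0,0,0.02,0,0,0.187,1]]]'
python3 -m inch '[[[0,0,0.02,0,0,0.187,1],[0,0,0.02,0,0,0.187,1],[0,0,0,0,0,0.187,1],[0,0,0,0,0,0.187,1],[0,0,0,0,0,0.187,1],[0,0,0,0,0,0.187,1],[0,0,0,0,0,0.187,1],[0,0,0,0,0,0.187,1],[0,0,0,0,0,0.187,1],[0,0,0,0,0,0.187,1],[0,0,0,0,0,0.187,1],[0,0,0,0,0,0.187,1]]]'
python3 -m inch '[[[0,0,0,0,0,0.187,1],[0,0,0,0,0,0.1,1],[0,0,0,0,0,0,1]]]'
python3 - <<'E'
from h import *
import pickle
s=sense();f=grab_frame("wrist");cv2.imwrite("pics/w2.png",f["pixels"]);pickle.dump((f,s),open("w2.pkl","wb"))
print(np.round(s["q"],1),np.round(s["tcp_pos"],1))
hsv=cv2.cvtColor(f["pixels"],cv2.COLOR_BGR2HSV);m=cv2.inRange(hsv,(5,150,80),(18,255,255))
c=max(cv2.findContours(m,0,2)[0],key=cv2.contourArea)
h=cv2.approxPolyDP(cv2.convexHull(c),5,True)[:,0];print(h.tolist())
for z in(43,27,3):print(z,[np.round(onz(f,u,v,z,s)[:2]).tolist() for u,v in h])
E
```

```text
clock: 6.98
tcp_pos: [587.5, -172.2, 267.2]
tcp_rot: [[-0.507, 0.862, 0.001], [0.862, 0.507, 0.002], [0.001, 0.002, -1.0]]
ft_force: [0.4, -0.8, -0.2]
opening: 91.4
clock: 8.48
tcp_pos: [587.6, -172.2, 227.9]
tcp_rot: [[0.99, -0.141, 0.001], [-0.141, -0.99, 0.002], [0.001, -0.002, -1.0]]
ft_force: [0.5, 0.1, 0.1]
opening: 91.5
clock: 8.85
tcp_pos: [587.6, -172.1, 227.9]
tcp_rot: [[0.912, -0.409, 0.001], [-0.409, -0.912, 0.001], [0.0, -0.001, -1.0]]
ft_force: [1.1, -0.1, 0.1]
opening: 90.9
[-22.   27.1  78.8   0.1  74.1  92.2] [ 587.6 -172.1  227.9]
[[348, 162], [342, 285], [282, 281], [277, 163]]
43 [[621.0, -216.0], [529.0, -171.0], [553.0, -126.0], [643.0, -164.0]]
27 [[620.0, -217.0], [523.0, -170.0], [548.0, -123.0], [643.0, -163.0]]
3 [[618.0, -218.0], [515.0, -168.0], [542.0, -118.0], [643.0, -160.0]]
```

View pics/w2.png

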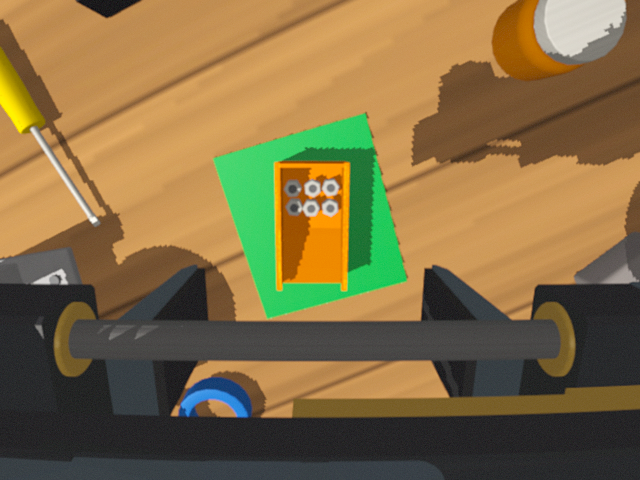

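The wrist view shows the cup with corners (277,163), (348,162), (342,285) and (282,281), and six nuts at the closed end. It's aligned with the jaws, so I'll descend and grip.

```bash
python3 -m inch '[[[0,-0.003,0.055,0,0,0,1],[0,0,0.055,0,0,0,1],[0,0,0.055,0,0,0,1],[0,0,0.03,0,0,0,0.9],[0,0,0.012,0,0,0,0.6],[0,0,0,0,0,0,0.3],[0,0,0,0,0,0,0.2],[0,0,0,0,0,0,0.1],[0,0,0,0,0,0,0.1],[0,0,0,0,0,0,0],[0,0,0,0,0,0,0]]]' 15
```

```text
clock: 10.28
tcp_pos: [590.3, -169.4, 22.5]
tcp_rot: [[0.913, -0.409, 0.002], [-0.409, -0.913, -0.001], [0.002, -0.0, -1.0]]
ft_force: [0.2, -1.4, 8.3]
opening: 58.1
```

Gripped at 58.1 mm. Now I'll lift, then yaw so the tilt heading points along the stand's +y.

```bash
python3 -m inch '[[[0,0,-0.015,0,0,0,0],[0,0,-0.03,0,0,0,0],[0,0,-0.045,0,0,0,0],[0,0,-0.05,0,0,0,0],[0,0,-0.05,0,0,-0.12,0],[0,0,-0.05,0,0,-0.18,0],[0,0,-0.03,0,0,-0.18,0],[0,0,-0.015,0,0,-0.18,0],[0,0,0,0,0,-0.18,0],[0,0,0,0,0,-0.18,0],[0,0,0,0,0,-0.18,0],[0,0,0,0,0,-0.18,0]]]' 25
python3 -m inch '[[[0,0,0,0,0,-0.18,0],[0,0,0,0,0,-0.14,0],[0,0,0,0,0,0,0]]]'
python3 -c "
from h import *
print(np.round(sense()['q'],1))"
```

```text
clock: 11.78
tcp_pos: [589.0, -168.8, 307.2]
tcp_rot: [[0.569, 0.822, 0.001], [0.822, -0.569, -0.0], [0.0, 0.001, -1.0]]
ft_force: [0.2, 0.8, -1.7]
opening: 58.1
clock: 12.15
tcp_pos: [589.1, -168.9, 307.0]
tcp_rot: [[0.288, 0.958, 0.001], [0.958, -0.288, -0.0], [-0.0, 0.001, -1.0]]
ft_force: [-0.3, 0.2, -1.6]
opening: 58.2
[-21.6  23.6  72.    0.   84.4  -4.8]
```

```bash
python3 -m inch '[[[0.0146,-0.0048,0,0,0,0,0],[0.0293,-0.0095,0,0,0,0,0],[0.0439,-0.0143,0,0,0,0,0],[0.0512,-0.0167,0,0,0,0,0],[0.0512,-0.0167,0,0,0,0,0],[0.0512,-0.0167,0,0,0,0,0],[0.0512,-0.0167,0,0,0,0,0],[0.0366,-0.0119,0,0,0,0,0],[0.022,-0.0071,0,0,0,0,0],[0.0146,-0.0048,0,0,0,0,0],[0,0,0,0,0,0,0]]]'
python3 - <<'E'
from h import *
s=sense();print(np.round(s['q'],1))
a=grab_frame("scene");b=grab_frame("side")
A=cv2.resize(a["pixels"][100:290,300:520],None,fx=1.8,fy=1.8);B=cv2.resize(b["pixels"][70:260,160:380],None,fx=1.8,fy=1.8)
cv2.imwrite("pics/p1.png",np.hstack([A,B]))
C=np.array([560.5,147.5,220]);u=np.array([.288,.958,0]);p=np.array(s["tcp_pos"])
print("h",(p-C)@u,"lat",(p-C)@[.958,-.288,0])
E
```

```text
clock: 13.52
tcp_pos: [580.5, 215.9, 306.0]
tcp_rot: [[0.288, 0.958, -0.0], [0.958, -0.288, -0.0], [-0.0, -0.0, -1.0]]
ft_force: [-0.6, -0.2, -2.5]
opening: 57.7
[14.9 24.2 71.1 -0.  84.7 31.6]
h 71.2867807077739 lat -0.5142971658226659
```

View pics/p1.png

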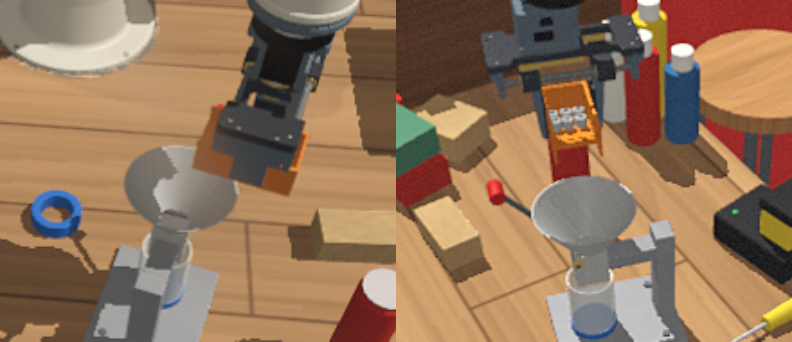

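Both views show the cup held level with its lip at the funnel's far (+y) side and the nuts still at the closed end. The lever is up. I'll tilt in stages.

```bash
python3 -m inch '[[[0,0,0.006,0,0.18,0,0],[-0.003,0,0.0055,0,0.18,0,0],[-0.0052,0,0.0034,0,0.18,0,0],[-0.0064,0,0.0008,0,0.18,0,0],[0,0,0,0,0,0,0]]]'
python3 - <<'E'
from h import *
s=sense();print(np.round(s['q'],1))
C=np.array([560.5,147.5,220]);u=np.array([.288,.958,0]);p=np.array(s["tcp_pos"]);R=np.array(s["tcp_rot"])
l=p+R@[-56,0,-4.5]-C;print("lip h",l@u,"lat",l@[.958,-.288,0],l[2],"tilt",np.degrees(np.arccos(-R[2,2])))
E
```

```text
clock: 14.25
tcp_pos: [577.1, 202.1, 283.5]
tcp_rot: [[0.222, 0.956, 0.191], [0.718, -0.293, 0.631], [0.66, -0.003, -0.752]]
ft_force: [0.2, -0.2, -2.1]
opening: 57.7
[ -8.2  21.   94.8  45.8  65.4 -11.5]
lip h 11.974134841925936 lat -0.1824010295638154 29.979066601888746 tilt 41.27601446285949
```

```bash
python3 -m inch '[[[-0.0035,0,-0.0006,0,0.09,0,0],[-0.003,0,-0.001,0,0.09,0,0],[0,0,0,0,0,0,0],[-0.001,0,-0.0045,0,0.09,0,0],[0,0,0,0,0,0,0],[-0.001,0,-0.0045,0,0.09,0,0],[0,0,0,0,0,0,0],[0,0,-0.0049,0,0.09,0,0],[0,0,0,0,0,0,0],[0,0,-0.0049,0,0.09,0,0],[0,0,0,0,0,0,0],[0,0,0,0,0,0,0]]]'
python3 - <<'E'
from h import *
s=sense();print(np.round(s['q'],1))
C=np.array([560.5,147.5,220]);u=np.array([.288,.958,0]);p=np.array(s["tcp_pos"]);R=np.array(s["tcp_rot"])
l=p+R@[-56,0,-4.5]-C;print("lip h",l@u,"lat",l@[.958,-.288,0],l[2],"tilt",np.degrees(np.arccos(-R[2,2])))
a=grab_frame("scene");b=grab_frame("side")
A=cv2.resize(a["pixels"][100:290,300:520],None,fx=1.8,fy=1.8);B=cv2.resize(b["pixels"][70:260,160:380],None,fx=1.8,fy=1.8)
cv2.imwrite("pics/p2.png",np.hstack([A,B]))
E
```

```text
clock: 15.75
tcp_pos: [570.9, 183.6, 289.6]
tcp_rot: [[0.089, 0.958, 0.273], [0.296, -0.287, 0.911], [0.951, 0.0, -0.309]]
ft_force: [0.6, 0.3, -0.3]
opening: 58.1
[-21.9  32.5 105.4  74.   80.1 -47.4]
lip h 15.980066722018542 lat -0.41111766576693887 17.78192857139453 tilt 71.97253031705198
```

View pics/p2.png

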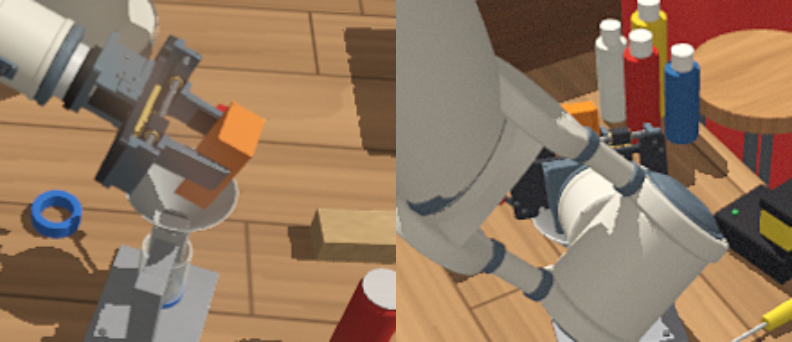

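At 72° tilt the scene view shows the lip inside the rim circle and no spilled nuts. Some nuts already seem to be out, since the wrist load has dropped. I'll continue to about 95°.

```bash
python3 -m inch '[[[0,0,-0.005,0,0.09,0,0],[0,0,-0.005,0,0.09,0,0],[0,0,-0.005,0,0.09,0,0],[0,0,-0.005,0,0.09,0,0],[0,0,0,0,0.06,0,0],[0,0,0,0,-0.06,0,0],[0,0,0,0,0.06,0,0],[0,0,0,0,-0.06,0,0],[0,0,0,0,0,0,0],[0,0,0,0,0,0,0]]]'
python3 - <<'E'
from h import *
s=sense();print(np.round(s['q'],1))
C=np.array([560.5,147.5,220]);u=np.array([.288,.958,0]);p=np.array(s["tcp_pos"]);R=np.array(s["tcp_rot"])
l=p+R@[-56,0,-4.5]-C;print("lip h",l@u,"lat",l@[.958,-.288,0],l[2],"tilt",np.degrees(np.arccos(-R[2,2])))
a=grab_frame("scene");b=grab_frame("wrist")
A=cv2.resize(a["pixels"][150:290,340:460],None,fx=3,fy=3);B=cv2.resize(b["pixels"],(400,300));B=cv2.copyMakeBorder(B,0,120,0,0,0)
cv2.imwrite("pics/p3.png",np.hstack([A,B]))
E
```

```text
clock: 17.1
tcp_pos: [565.2, 164.7, 293.4]
tcp_rot: [[-0.015, 0.958, 0.287], [-0.047, -0.287, 0.957], [0.999, 0.001, 0.049]]
ft_force: [-0.0, 0.4, -2.0]
opening: 57.6
[-26.1  45.7 108.1  82.8  96.7 -64. ]
lip h 16.07670182476438 lat -0.4270014235360769 17.200708260197956 tilt 92.8345067619758
```

View pics/p3.png

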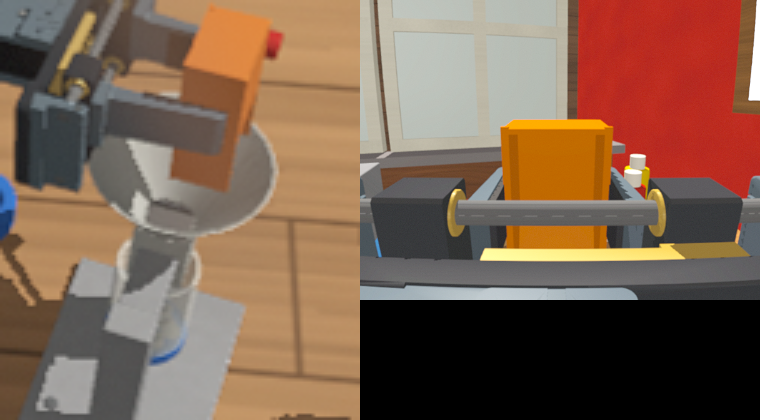

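```bash
python3 -m inch '[[[0.03,0,0,0,0,0,0],[0.02,0,0,0,-0.18,0,0],[0,0,0,0,-0.18,0,0],[0,0,0,0,-0.18,0,0],[0,0,0,0,-0.18,0,0],[0,0,0,0,-0.18,0,0],[0,0,0,0,-0.18,0,0],[0,0,0,0,-0.18,0,0],[0,0,0,0,-0.18,0,0],[0,0,0,0,-0.18,0,0],[0,0,0,0,0,0,0]]]'
python3 - <<'E'
from h import *
s=sense();print(np.round(s['q'],1))
a=grab_frame("scene");b=grab_frame("side");w=grab_frame("wrist")
A=cv2.resize(a["pixels"][150:290,330:460],None,fx=2,fy=2);B=cv2.resize(b["pixels"][150:290,200:330],None,fx=4,fy=4)
W=cv2.resize(w["pixels"],(260,200));L=np.vstack([A,W,np.zeros((80,260,3),np.uint8)])
cv2.imwrite("pics/p4.png",np.hstack([L,B]))
E
```

```text
clock: 18.58
tcp_pos: [564.3, 164.5, 342.2]
tcp_rot: [[0.284, 0.959, -0.002], [0.959, -0.284, -0.001], [-0.002, -0.001, -1.0]]
ft_force: [-0.1, -0.0, -2.0]
opening: 57.8
[10.5 20.2 72.  -0.1 87.9 27. ]
```

View pics/p4.png

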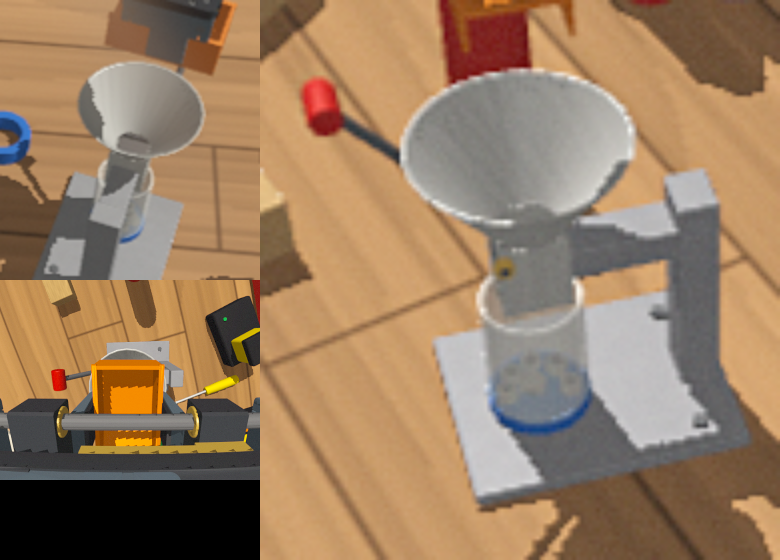

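The composite shows nuts lying in the jar (side crop, about (540,380)), an empty cup, a clear funnel and the lever up. Now I'll return the cup to the mat.

```bash
python3 -m inch '[[[-0.026,0.01,0,0,0,0,0],[-0.052,0.02,0,0,0,0,0],[-0.052,0.02,0,0,0,0,0],[-0.052,0.02,0,0,0,0,0],[-0.052,0.02,0,0,0,0,0],[-0.052,0.02,0,0,0,0,0],[-0.026,0.0095,0,0,0,0.1,0],[0,0,0.03,0,0,0.18,0],[0,0,0.03,0,0,0.18,0],[0,0,0.03,0,0,0.18,0],[0,0,0.03,0,0,0.18,0],[0,0,0.03,0,0,0.18,0]]]'
python3 -m inch '[[[0,0,0.03,0,0,0.18,0],[0,0,0.03,0,0,0.18,0],[0,0,0.03,0,0,0.18,0],[0,0,0.03,0,0,0.16,0],[0,0,0,0,0,0,0]]]'
```

```text
clock: 20.23
tcp_pos: [588.1, -172.2, 192.2]
tcp_rot: [[0.964, 0.267, 0.001], [0.267, -0.964, 0.002], [0.001, -0.001, -1.0]]
ft_force: [-0.4, -0.8, -2.1]
opening: 58.1
clock: 20.85
tcp_pos: [587.0, -171.7, 71.5]
tcp_rot: [[0.912, -0.411, -0.003], [-0.411, -0.912, 0.003], [-0.004, -0.001, -1.0]]
ft_force: [0.4, -0.3, -0.8]
opening: 57.9
```

```bash
python3 -m inch '[[[0,0,0.03,0,0,0,0],[0,0,0.012,0,0,0,0],[0,0,0.005,0,0,0,0],[0,0,0.001,0,0,0,0],[0,0,0,0,0,0,0]]]'
```

```text
clock: 21.48
tcp_pos: [589.5, -171.3, 25.8]
tcp_rot: [[0.913, -0.408, 0.001], [-0.408, -0.913, -0.0], [0.001, -0.0, -1.0]]
ft_force: [0.6, 0.4, -1.7]
opening: 58.0
```

```bash
python3 -m inch '[[[0,0,0.002,0,0,0,0],[0,0,0.0015,0,0,0,0],[0,0,0,0,0,0,0]]]'
```

```text
clock: 21.85
tcp_pos: [589.4, -171.2, 22.2]
tcp_rot: [[0.913, -0.409, 0.001], [-0.409, -0.913, -0.0], [0.001, -0.0, -1.0]]
ft_force: [-1.8, 0.8, 9.3]
opening: 57.8
```

Contact (9 N, at the height where it was gripped). Releasing and retreating.

```bash
python3 -m inch '[[[0,0,-0.0005,0,0,0,0.4],[0,0,0,0,0,0,0.7],[0,0,0,0,0,0,1],[0,0,0,0,0,0,1],[0,0,-0.03,0,0,0,1],[0,0,-0.05,0,0,0,1],[0,0,-0.05,0,0,0,1],[0,0,-0.05,0,0,0,1],[-0.05,0,-0.03,0,0,0,1],[-0.05,0,0,0,0,0,1],[-0.05,0,0,0,0,0,1],[0,0,0,0,0,0,1]]]'
python3 - <<'E'
from h import *
a=grab_frame("scene");b=grab_frame("side")
A=cv2.resize(a["pixels"][160:310,130:460],None,fx=1.2,fy=1.2);B=b["pixels"][140:420,160:560]
A=cv2.resize(a["pixels"][130:400,110:540],None,fx=.93,fy=.93)
cv2.imwrite("pics/f.png",np.vstack([A,cv2.resize(B,(A.shape[1],280))]))
E
```

```text
clock: 23.35
tcp_pos: [449.1, -108.3, 232.2]
tcp_rot: [[0.913, -0.408, -0.002], [-0.408, -0.913, 0.001], [-0.002, 0.0, -1.0]]
ft_force: [0.3, -0.3, 0.8]
opening: 91.1
```

View pics/f.png

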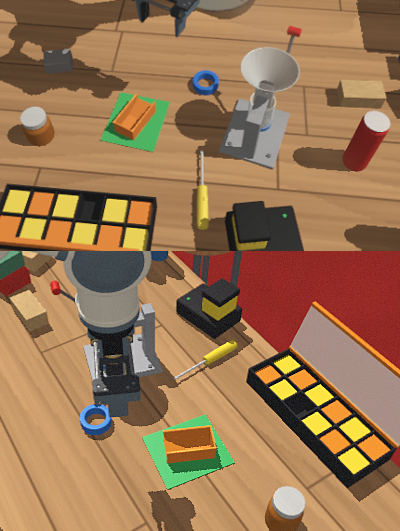

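The final view shows the empty cup upright on the mat, the lever up and the bystanders where they were. Handing in.

```bash
python3 -c "
from cell import *
print(sign_off())"
```

```text
the job is handed in; nothing more can be done
None
```

I raised the gate lever, poured the nuts through the funnel into the jar and set the cup back on the mat. I handed the job in at about 23 s of the 72 s allowed.

- **Lever:** it went up to its stop before the pour. After release the knob was seen within about 0.5 pixel of where it should be when fully open. It was still up in the final scene picture.
- **Pour:** I tilted the cup to about 93° over the funnel. Afterwards the cup and funnel looked empty, nuts were lying in the jar, and none were seen outside it. I could not count six nuts one by one in the jar, because the side view was too coarse. The wrist force reading was also too noisy to confirm the weight poured.
- **Cup:** the last picture shows it upright and empty on the green mat. I set it down with about 9 N of contact before releasing.
- **Everything else:** the bystanders looked unmoved in the last picture. In the last side view the arm hid the jar, but it was standing under the spout in the picture before. The highest wrist force I saw was about 22 N, while pinching the knob off-centre, and I corrected that before lifting.

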